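# Put a checked drone battery away by its lamp, and cover it

### The job

The drone battery on the checker has just been tested: see whether the glowing lamp is in the red or the green field, and lay the battery gently, flat and the same way up, inside the storage bin compartment of that colour, sliding the bin's cover out of the way first if it blocks that compartment. Then slide the cover fully home over the battery's compartment and let go. Leave the other things on the bench where they are.

Things in the scene. Friction and masses are not known exactly. Their poses are not given: they have to be found in the camera images.
- pack_center (a point): Centre of the drone battery pack: black box with an orange band, 90 (own x) x 45 (own y) x 36 mm tall (own z up), edges rounded 4 mm, 0.13 to 0.25 kg. It lies loose and flat on the checker's black cradle, its underside 20 mm above the bench, its 90 mm length roughly along the checker's x. The pad it lies on is flat; it can be lifted straight up.
- checker: Battery checker, fixed. Origin on the bench; own x points away from the cradle towards the lamp head. Black flat cradle 130 (x) x 70 (y) x 20 mm tall, centred 20 mm to -x of the origin, without rims; white lamp head 45 (x) x 110 (y) x 45 mm tall, centred 75 mm to +x. On top of the head (and on its +x face) a red field on the -y half and a green field on the +y half, a lamp in each.
- red_lamp_place (a point): Centre of the red field on top of the checker's head, 46 mm above the bench.
- green_lamp_place (a point): Centre of the green field on top of the checker's head, 46 mm above the bench.
- lamp_lit: The glowing lamp: bright pale-yellow dome, 26 mm across, 11 mm tall, fixed; origin at the centre of its base. It stands in either the red or the green field; that is the test result.
- lamp_dark: The unlit lamp: black dome of the same size, fixed, in the other field.
- bin: Grey storage bin, fixed, 140 (own x) x 255 (own y) x 50 mm tall, walls and floor 5 mm; origin on the bench under its centre. One divider across the middle gives two open-topped compartments, each 130 (x) x 120 (y) mm inside, centred at y = -62.5 and +62.5 mm. One has a red liner, the other a green one; which is which varies.
- liner_red: Red liner, fixed on the floor of one compartment: flat pad 4 mm thick, origin at the centre of its underside, 5 mm above the bench (so its top is 9 mm above the bench), axes as the bin's. Red tabs 80 mm long also show on the outside of both long walls of the bin beside this compartment, 16 mm out, up to 43 mm above the bench, seen even when the compartment is covered (look only).
- liner_green: Green liner with green tabs, the same in the other compartment.
- cover (a joint): White sliding cover, 150 (bin x) x 125 (bin y) x 6 mm, top 60 mm above the bench. Value in m along the bin's +y: 0 = fully home over the -y compartment, 0.125 = fully home over the +y one, a stop at each end. Starts at 0 to 0.012, over the -y compartment (red or green by chance), lapping at most 12 mm over the other. It slides stiffly (1.5 N plus drag) and stays where it is left.
- cover_grip (a point): Centre of the cover's black fin handle: 60 (bin x) x 16 (bin y) x 40 mm tall, upright in the middle of the cover, from 60 to 100 mm above the bench; this point is 80 mm above the bench. Pinch it from above across its 16 mm.
- tin: Bystander: round metal tin of copper wool, 68 mm across, 50 mm tall, loose; origin under its centre.
- bottle: Bystander: black bottle, 44 mm across, 120 mm tall, loose; origin under its centre.
- screwdriver: Bystander: red-handled screwdriver 170 mm long, lying loose.
- drone: Bystander: light-grey drone, body 120 x 55 mm, 40 mm tall, about 200 x 150 mm over its propellers, loose; origin under its centre.
Mind the look-alikes: they are no part of the job. Leave any blue or pink look-alike of the checker alone.

How it is judged:
On the way:
1. the battery lies flat in the compartment whose colour is that of the glowing lamp's field (((horizontal distance between lamp_lit and red_lamp_place below 0.015 m and x of pack_center in the frame of liner_red between -0.05 and 0.05 m and y of pack_center in the frame of liner_red between -0.05 and 0.05 m and z of pack_center in the frame of liner_red below 0.032 m and angle between pack_center's own z axis and vertical below 0.15 rad and linear speed of pack below 0.03 m/s) or (horizontal distance between lamp_lit and green_lamp_place below 0.015 m and x of pack_center in the frame of liner_green between -0.05 and 0.05 m and y of pack_center in the frame of liner_green between -0.05 and 0.05 m and z of pack_center in the frame of liner_green below 0.032 m and angle between pack_center's own z axis and vertical below 0.15 rad and linear speed of pack below 0.03 m/s))), for 0.2 s.
At the end, for the whole second after the job is handed in: The battery lies at rest, flat (within 0.15 rad) and right way up on the liner whose colour is that of the field with the glowing lamp (its centre within 50 mm of the liner's centre along the bin's x and y), and the cover is at rest, home over that compartment to within 6 mm (((horizontal distance between lamp_lit and red_lamp_place below 0.015 m and x of pack_center in the frame of liner_red between -0.05 and 0.05 m and y of pack_center in the frame of liner_red between -0.05 and 0.05 m and z of pack_center in the frame of liner_red below 0.032 m and angle between pack_center's own z axis and vertical below 0.15 rad and horizontal distance between cover_grip and liner_red below 0.006 m) or (horizontal distance between lamp_lit and green_lamp_place below 0.015 m and x of pack_center in the frame of liner_green between -0.05 and 0.05 m and y of pack_center in the frame of liner_green between -0.05 and 0.05 m and z of pack_center in the frame of liner_green below 0.032 m and angle between pack_center's own z axis and vertical below 0.15 rad and horizontal distance between cover_grip and liner_green below 0.006 m)) and linear speed of pack below 0.03 m/s and velocity of joint cover between -0.01 and 0.01 m/s); the robot touches nothing.
It fails at once if the battery drops or is thrown into a compartment (faster than 0.45 m/s low in the bin) ((horizontal distance between pack_center and liner_red below 0.065 m and z of pack_center in the frame of liner_red below 0.045 m and linear speed of pack above 0.45 m/s) or (horizontal distance between pack_center and liner_green below 0.065 m and z of pack_center in the frame of liner_green below 0.045 m and linear speed of pack above 0.45 m/s)).
It fails at once if a bystander (tin, bottle, screwdriver, drone) is moved by more than 30 mm (distance of any of tin, bottle, screwdriver, drone from where it was at the start of the episode above 0.03 m).
It also fails if it takes over 54 s, if anything falls off the work surface, if the arm or the gripper's body presses on something with over 40 N, if the wrist force passes 120 N, or if a joint passes its speed limit or range.

### The arm

A 6-joint arm with a two-finger parallel gripper is mounted at the origin on the work surface. World frame = base frame: x ahead of the robot, y to its left, z up, the work surface at z = 0. Lengths are in m, angles in rad, forces in N, time in s.
With the tool pointing down it reaches from about 0.35 to 0.925 m from the base axis. Payload 6.4 kg.
Tool frame: the origin (TCP) lies on the centre line of the jaws, within the pads' length; the fingertips stand 17 mm ahead of it and the grasp point (between the pads) lies 2 mm behind it (arm.finger_overhang is the distance from the TCP to the fingertips, in m); z points along the fingers, y is the line along which they close (so a half turn about z gives the same grasp; the last joint's range is limited). The gripper opens to 85 mm and grips with 20 to 120 N. Pads are 22 mm wide; open, the fingers measure 114 mm over their backs; the gripper's body (76 mm by 85 mm) begins 54 mm behind the grasp point. The pads swing forward as they close: fully open they stand 13 mm farther back than shut.
Start: joints at [-1.367, 0.245, 1.558, -0, 1.339, -0.174], TCP at [0.24, -0.604, 0.248] pointing down, gripper open.
Joint ranges: [-3.13, 3.13], [-1.02, 2.26], [0.13, 2.54], [-0.95, 4.09], [0.21, 2.88], [-2.74, 2.74]. Speed limits (rad/s): [2.57, 2.57, 3.14, 3.14, 3.14, 3.14].

### API

Orientations are given as a rotation vector (axis times angle).
In Python, from workcell import arm gives the robot as it stands. Calls block until the motion is done:
- arm.move_ptp(position, orientation): joint-space move of the TCP to a pose.
- arm.move_l(position, v=0.15, frame=None, guard=None): straight line of the TCP; frame=None keeps the orientation; v is the mean speed in m/s. With guard (N) it stops when the force on the tool has changed by that much, and returns True; else False.
- arm.move_joints(angles): joint-space move.
- arm.gripper_to(opening, effort=None): finger opening in m; effort is the grip in N (None keeps the last); returns when the fingers have stopped.
- arm.wait(seconds).
- arm.solve_ik(position, orientation): joint angles nearest the present ones, or None.
- arm.sense(): the state.
- arm.read_camera(name): name is "side" or "top"; returns a dict with "frame" (400x640x3 uint8, red, green, blue), "fx", "fy", "cx", "cy" (pixels), "k1" (the pictures are not rectified: a ray, as slopes to the right and down, at radius r is drawn at 1 + k1 r^2 times it, then the intrinsics apply), "rvec" (rotation vector, rad) and "tvec" (3), from world to camera coordinates, as OpenCV has them. Camera axes: x right, y down, z forward; pixel columns grow to the right and rows downward; lengths in m; the calibration is good to about 2 mm. A picture is of the moment at which its call begins. There is no depth.
A pose or a line that the arm cannot do raises arm.IKError and nothing moves.
- arm.job_done(): hands the job in; it is judged then, once.
Trained networks look in the newest picture that a camera, given by its name, has taken for a name from the list of things; names that differ only in an ending like _2 or _b are one class to them, and where a whole thing is asked for, a point or a joint stands for the part that bears it (a point fixed in the world has none). Each returns a list of dicts, best first, with "conf" (0 to 1); they miss things now and then, are a little off and sometimes report something else, mostly with a low value. They report only what shows in the picture. A call takes as long as a camera call. They do not tell look-alikes from the thing itself.
- arm.regions_of(camera, query): "pixels" (400x640 bool, what is visible of it).
- arm.place_of(camera, query): "at" ([x, y, z] in m, in world coordinates, good to about 4 mm: a listed point, or the origin of a listed thing).
The state is a dict: "clock": time; "joint_positions": joint angles; "qd": joint speeds; "joint_efforts": joint torques, N m; "tcp_pos": TCP position; "tcp_rot": TCP orientation; "contact_force": force on the tool from outside, world axes, zero at the start; "moment": the same for the moment, N m; "opening": finger opening in m; "grip_force": force on a finger pad.
Only numpy, scipy, OpenCV 4.12 (cv2) and the standard library are available. Lean on these libraries where they do the work, as an engineer would, in place of code of your own. Each camera call takes 0.05 s, during which the arm holds its last target. There are 200 camera calls.

## Working session

There is one attempt and no reset: what is moved stays moved. The work goes in short steps, each a Python script; the robot and the scene stay as the last script left them, time stands still between calls to the robot, and variables do not carry over. Pictures are saved under pics/ and viewed, at most 10 in all, crops included, and the job is handed in when it is done.

```bash
mkdir -p pics; ls; cat > look.py <<'E'
import cv2, numpy as np
from workcell import arm
def snap(cam, fn):
    r=arm.read_camera(cam); cv2.imwrite('pics/'+fn, r['frame'][:,:,::-1]); return r
def proj(r,P):
    P=np.atleast_2d(np.array(P,float)); R=cv2.Rodrigues(np.array(r['rvec']))[0]
    c=P@R.T+np.array(r['tvec']); s=c[:,:2]/c[:,2:]; s=s*(1+r['k1']*(s**2).sum(1,keepdims=True))
    return s*[r['fx'],r['fy']]+[r['cx'],r['cy']]
def unproj(r,uv,z):
    d=(np.atleast_2d(np.array(uv,float))-[r['cx'],r['cy']])/[r['fx'],r['fy']]; s=d.copy()
    for _ in range(20): s=d/(1+r['k1']*(s**2).sum(1,keepdims=True))
    R=cv2.Rodrigues(np.array(r['rvec']))[0]; C=-R.T@np.array(r['tvec'])
    w=np.c_[s,np.ones(len(s))]@R
    return C+w*((z-C[2])/w[:,2])[:,None]
E
python3 - <<'E'
from look import *
for cam in ('top','side'):
    r=snap(cam,cam+'0.png'); R=cv2.Rodrigues(np.array(r['rvec']))[0]; print(cam,-R.T@np.array(r['tvec']))
    for q in ['pack_center','checker','red_lamp_place','green_lamp_place','lamp_lit','lamp_dark','bin','liner_red','liner_green','cover_grip','tin','bottle','screwdriver','drone']:
        print(q,[(np.round(d['at'],3).tolist(),round(d['conf'],2),proj(r,d['at'])[0].round().astype(int).tolist()) for d in arm.place_of(cam,q)])
print(arm.sense()['clock'],arm.sense()['tcp_rot'])
E
```

```text
pics
top [ 0.27889822 -0.02308836  1.3500386 ]
pack_center [([0.523, 0.152, 0.037], 0.7, [261, 203])]
checker [([0.203, 0.304, -0.003], 0.78, [208, 321]), ([0.549, 0.152, -0.002], 0.67, [263, 197]), ([0.704, 0.354, -0.001], 0.61, [194, 146])]
red_lamp_place [([0.284, -0.299, 0.045], 0.94, [430, 288]), ([0.618, 0.117, 0.045], 0.86, [273, 169]), ([0.281, 0.282, 0.046], 0.82, [212, 293]), ([0.786, 0.343, 0.046], 0.64, [195, 114])]
green_lamp_place [([0.301, -0.253, 0.046], 0.83, [413, 282]), ([0.778, 0.395, 0.044], 0.65, [177, 117]), ([0.62, 0.176, 0.049], 0.63, [252, 168]), ([0.28, 0.336, 0.05], 0.55, [191, 293]), ([0.776, -0.063, 0.001], 0.28, [336, 119])]
lamp_lit [([0.48, 0.469, 0.002], 0.68, [152, 222]), ([0.521, -0.449, -0.004], 0.67, [474, 202]), ([0.622, 0.173, 0.043], 0.39, [253, 168])]
lamp_dark [([0.618, 0.118, 0.042], 0.59, [273, 169])]
bin [([0.519, -0.192, -0.001], 0.97, [385, 205]), ([0.548, 0.152, -0.0], 0.67, [262, 197]), ([0.621, 0.121, 0.043], 0.66, [272, 168]), ([0.513, -0.138, 0.002], 0.25, [366, 207])]
liner_red []
liner_green [([0.512, -0.138, 0.003], 0.74, [366, 
[... 943 characters left out ...]
9, 0.046], 0.81, [275, 251])]
lamp_lit []
lamp_dark [([0.62, 0.119, 0.042], 0.43, [277, 241]), ([0.619, 0.174, 0.047], 0.32, [274, 251])]
bin [([0.518, -0.199, 0.003], 0.58, [319, 197])]
liner_red [([0.781, -0.062, -0.0], 0.68, [231, 220]), ([0.521, -0.258, 0.005], 0.65, [319, 188])]
liner_green [([0.518, -0.132, 0.008], 0.67, [318, 206])]
cover_grip [([0.524, -0.261, 0.082], 0.85, [318, 167])]
tin [([0.526, -0.455, -0.0], 0.58, [320, 165]), ([0.519, -0.262, 0.08], 0.58, [319, 168])]
bottle [([0.781, -0.06, -0.002], 0.6, [231, 221])]
screwdriver [([0.734, 0.185, -0.001], 0.55, [231, 269])]
drone [([0.485, 0.469, 0.002], 0.74, [324, 349])]
1.5 [-3.08568743e+00 -5.89868806e-01  9.98365862e-06]
```

View pics/top0.png

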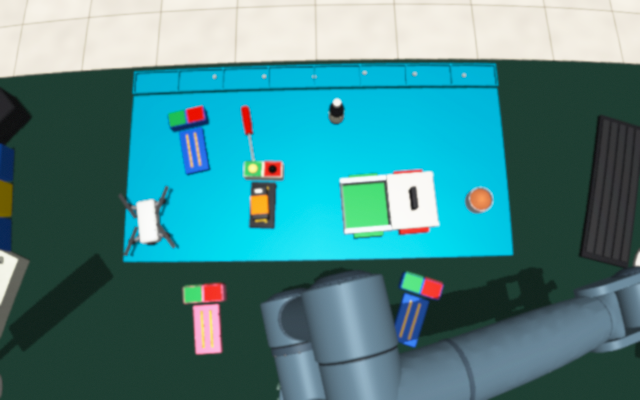

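View pics/side0.png

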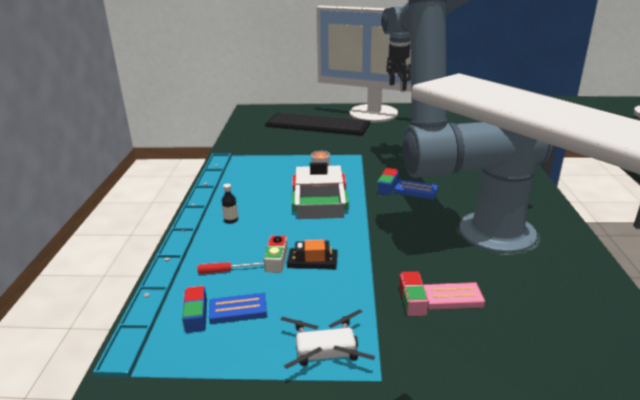

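The top view shows the white-headed checker at (263,170), with a pale lamp in its green field at (253,168) and a dark one in red at (273,169). The battery is at (261,203). The bin is at (388,203), green compartment open on the left and the cover over red with its fin at (412,198).
Candidates for the checker: the white one at (263,170), blue at (194,146), blue at (410,310) and pink at (208,321). I choose the white one. Next is a close crop and the orientations.

```bash
python3 - <<'E'
from look import *
r=snap('top','top1.png'); f=r['frame']
a=cv2.resize(f[150:235,235:300],None,fx=6,fy=6,interpolation=cv2.INTER_CUBIC); b=cv2.resize(f[160:245,330:450],None,fx=3.3,fy=6,interpolation=cv2.INTER_CUBIC)
cv2.imwrite('pics/crop1.png',np.hstack([a,b])[:,:,::-1])
def rect(q,z,near):
    for d in arm.regions_of('top',q):
        v,u=np.nonzero(d['pixels']); 
        if len(u)<20: continue
        w=unproj(r,np.c_[u,v],z)[:,:2]
        (c,s,an)=cv2.minAreaRect((w*1000).astype(np.float32))
        print(q,round(d['conf'],2),len(u),'c',np.round(c,1),'size',np.round(s,1),'ang',round(an,1),'median',np.round(np.median(w,0)*1000),'px',(u.mean().round(),v.mean().round()))
rect('pack_center',.056,0);rect('checker',.02,0);rect('bin',.05,0);rect('cover_grip',.06,0);rect('liner_green',.009,0);rect('lamp_lit',.05,0)
E
```

```text
pack_center 0.6 572 c [519.1 154.9] size [92.9 47.8] ang 3.0 median [520. 154.] px (np.float64(259.0), np.float64(203.0))
checker 0.94 1253 c [553.5 147.2] size [114.2 188.4] ang 89.0 median [594. 140.] px (np.float64(265.0), np.float64(187.0))
checker 0.84 1954 c [212.7 306. ] size [185.9 117.1] ang 2.8 median [223. 300.] px (np.float64(207.0), np.float64(315.0))
checker 0.82 1943 c [714.9 358.8] size [201.  122.4] ang 10.5 median [731. 356.] px (np.float64(192.0), np.float64(137.0))
checker 0.68 2030 c [ 225.  -259.3] size [113.6 187.1] ang 73.5 median [ 241. -255.] px (np.float64(414.0), np.float64(306.0))
bin 0.76 3229 c [ 518.4 -195.9] size [152.4 257.4] ang 3.7 median [ 524. -242.] px (np.float64(402.0), np.float64(200.0))
cover_grip 0.89 2436 c [ 520.4 -257.9] size [147.7 124.1] ang 3.7 median [ 520. -257.] px (np.float64(411.0), np.float64(200.0))
liner_green 0.91 1986 c [ 517.8 -134.9] size [178.6 116.7] ang 3.7 median [ 514. -135.] px (np.float64(365.0), np.float64(206.0))
lamp_lit 0.38 67 c [617.  175.3] size [23.1 22.2] ang 0.6 median [617. 175.] px (np.float64(252.0), np.float64(169.0))
lamp_lit 0.27 1361 c [547.4 143.5] size [111.7 189.8] ang 89.1 median [587. 137.] px (np.float64(264.0), np.float64(187.0))
```

View pics/crop1.png

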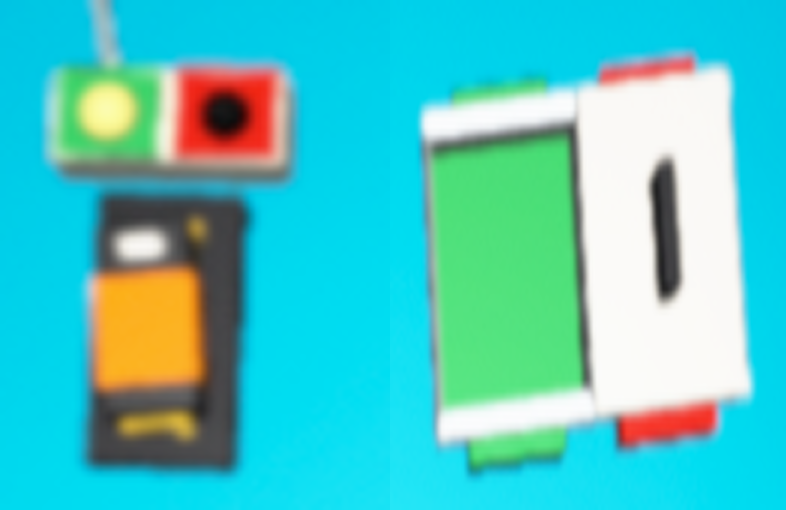

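The crop confirms it: the pale-yellow lamp is in the green field at crop (107,110) and the dark one is in red. The battery is clear on the white checker's cradle, and the green compartment is fully open. Now I'll pick the battery up.

```bash
cat >> look.py <<'E'
def down(deg):
    t=np.radians(deg)/2; return np.pi*np.array([np.cos(t),np.sin(t),0])
def st():
    s=arm.sense(); print(round(s['clock'],2),np.round(s['tcp_pos'],4),'open',round(s['opening'],4),'grip',round(s['grip_force'],1),'F',np.round(s['contact_force'],1)); return s
E
python3 - <<'E'
from look import *
arm.gripper_to(0.085)
P=np.array([0.521,0.154]); o=down(3.0)
print(arm.solve_ik([*P,.16],o))
arm.move_ptp([*P,.16],o); st()
print(arm.move_l([*P,.043],v=.12,guard=8)); st()
arm.gripper_to(0.03,effort=40); s=st()
arm.move_l([*P,.16],v=.12); st()
snap('side','side2.png')
E
```

```text
[ 7.86302814e-02  9.58684229e-02  1.89857078e+00 -4.44089210e-16
  1.14715345e+00  1.59706673e+00]
4.92 [0.5213 0.1535 0.1601] open 0.0849 grip 0.0 F [ 0.3 -0.9  1.2]
False
6.05 [0.5218 0.1541 0.0438] open 0.085 grip 0.0 F [-0.9 -0.2 -0.4]
6.5 [0.5216 0.154  0.0437] open 0.0442 grip 42.6 F [-0.  -2.   3.9]
7.62 [0.5203 0.1539 0.1589] open 0.0445 grip 42.0 F [-0.1  0.3 -2.3]
```

The grip holds at 44.5 mm, so the battery is in the gripper. Carrying it to the green compartment.

```bash
python3 - <<'E'
from look import *
Q=np.array([0.516,-0.134]); o=down(3.7)
arm.move_ptp([*Q,.16],o); st()
arm.move_l([*Q,.055],v=.12); st()
print(arm.move_l([*Q,.029],v=.03,guard=4)); st()
arm.gripper_to(0.062); st()
arm.move_l([*Q,.17],v=.12); s=st()
arm.move_ptp([0.40,0.10,.25],o)
r=snap('top','top3.png'); f=r['frame'][150:250,320:460]
cv2.imwrite('pics/crop3.png',cv2.resize(f,None,fx=5,fy=5,interpolation=cv2.INTER_CUBIC)[:,:,::-1])
for c in ('top','side'):
    arm.read_camera(c)
    for q in ('pack_center','cover_grip','bin'): print(c,q,[(np.round(d['at'],3).tolist(),round(d['conf'],2)) for d in arm.place_of(c,q)])
E
```

```text
8.78 [ 0.516  -0.1331  0.1597] open 0.0445 grip 42.0 F [-0.5 -0.8 -2.7]
9.81 [ 0.5167 -0.1343  0.0558] open 0.0445 grip 42.0 F [-0.1  0.4 -2.5]
True
10.51 [ 0.5157 -0.1338  0.0327] open 0.0445 grip 42.8 F [0.2 0.5 3.9]
10.82 [ 0.5145 -0.1333  0.0317] open 0.0616 grip 0.0 F [1.  0.6 0.1]
12.12 [ 0.5154 -0.1337  0.169 ] open 0.0622 grip 0.0 F [-0.2 -0.6 -0.2]
top pack_center [([0.518, -0.134, 0.025], 0.74)]
top cover_grip [([0.52, -0.258, 0.078], 0.95), ([0.519, -0.452, -0.0], 0.38)]
top bin [([0.517, -0.195, -0.0], 0.76)]
side pack_center [([0.521, -0.132, 0.026], 0.87)]
side cover_grip [([0.523, -0.262, 0.078], 0.77)]
side bin [([0.522, -0.201, 0.001], 0.71), ([0.543, 0.148, -0.002], 0.25)]
```

View pics/crop3.png

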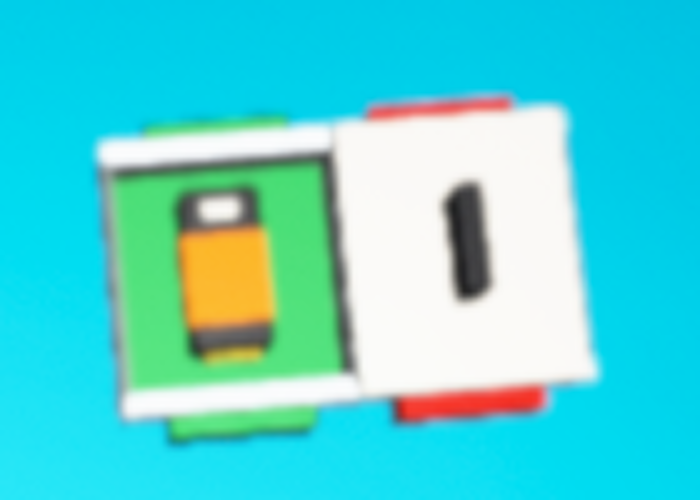

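The battery lies flat in the middle of the green compartment at crop (225,275), with the white cover still over red and its fin at crop (467,240). Now I'll slide the cover across.

```bash
python3 - <<'E'
from look import *
G=np.array([0.521,-0.259]); o=down(3.7); t=np.radians(3.7); y=np.array([-np.sin(t),np.cos(t)])
arm.gripper_to(0.06)
arm.move_ptp([*(G),.17],o)
print(arm.move_l([*G,.084],v=.12,guard=8)); st()
arm.gripper_to(0.005,effort=40); s=st()
p=np.array(s['tcp_pos'])
print(arm.move_l([*(p[:2]+.105*y),p[2]],v=.08,guard=15)); st()
p2=np.array(arm.sense()['tcp_pos'])
print(arm.move_l([*(p[:2]+.140*y),p[2]],v=.03,guard=10)); s=st()
print('travel',(np.array(s['tcp_pos'])-p)[:2]@y)
E
```

```text
False
16.16 [ 0.5216 -0.2593  0.0849] open 0.0601 grip 0.0 F [ 0.5 -0.1 -0.2]
16.62 [ 0.5213 -0.2593  0.0847] open 0.0157 grip 40.3 F [-0.2 -0.8  3.9]
False
18.08 [ 0.5149 -0.1544  0.0847] open 0.0155 grip 40.2 F [4.5 1.2 2.7]
True
18.81 [ 0.5138 -0.1362  0.0847] open 0.0154 grip 41.1 F [ 0.5 -3.4  1.2]
travel 0.123342406386311
```

```bash
python3 - <<'E'
from look import *
o=down(3.7); t=np.radians(3.7); y=np.array([-np.sin(t),np.cos(t)])
p=np.array(arm.sense()['tcp_pos'])
print(arm.move_l([*(p[:2]+.012*y),p[2]],v=.02,guard=14)); s=st()
q=np.array(s['tcp_pos']); print('extra',(q-p)[:2]@y)
arm.gripper_to(0.05); s=st(); q=np.array(s['tcp_pos'])
arm.move_l([*q[:2],.18],v=.12)
arm.move_ptp([0.40,0.12,.28],o); st()
r=snap('top','top4.png'); f=r['frame'][130:260,130:500]
cv2.imwrite('pics/crop4.png',cv2.resize(f,None,fx=2.1,fy=2.1,interpolation=cv2.INTER_CUBIC)[:,:,::-1])
for c in ('top','side'):
    arm.read_camera(c)
    for q in ('cover_grip','bin','drone','tin','bottle','screwdriver'): print(c,q,[(np.round(d['at'],3).tolist(),round(d['conf'],2)) for d in arm.place_of(c,q)])
E
```

```text
True
19.11 [ 0.5139 -0.1362  0.0848] open 0.0157 grip 41.2 F [ 0.3 -3.8  2.2]
extra 2.1051390020424105e-05
19.53 [ 0.5145 -0.136   0.0851] open 0.05 grip 0.0 F [0.6 0.1 0.3]
21.62 [0.4002 0.1194 0.2795] open 0.0502 grip 0.0 F [ 0.4  0.3 -0.6]
top cover_grip [([0.516, -0.133, 0.079], 0.95)]
top bin [([0.516, -0.199, 0.001], 0.88), ([0.513, -0.136, 0.076], 0.4)]
top drone [([0.479, 0.473, -0.002], 0.65), ([0.616, 0.117, 0.045], 0.37), ([0.517, -0.198, -0.001], 0.27)]
top tin [([0.516, -0.135, 0.079], 0.71), ([0.523, -0.452, 0.002], 0.58), ([0.523, -0.197, -0.003], 0.51)]
top bottle [([0.777, -0.062, 0.003], 0.82)]
top screwdriver []
side cover_grip [([0.516, -0.136, 0.08], 0.88), ([0.617, 0.124, 0.05], 0.38)]
side bin [([0.52, -0.198, 0.002], 0.97)]
side drone [([0.481, 0.472, 0.002], 0.94)]
side tin [([0.525, -0.456, 0.001], 0.84)]
side bottle [([0.78, -0.06, -0.002], 0.85)]
side screwdriver [([0.733, 0.188, 0.001], 0.65), ([0.484, 0.469, -0.002], 0.39)]
```

View pics/crop4.png

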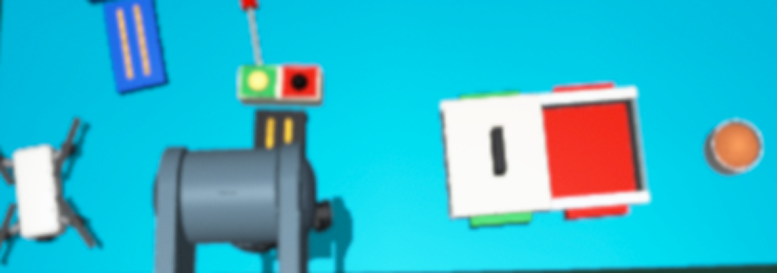

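The cover now sits against its stop over green, with its fin at crop (498,150), and the red compartment is open. The bystanders visible here are unmoved and the arm is clear, so I'll hand in.

```bash
python3 -c "
from workcell import arm
print(arm.job_done())"
```

```text
the job is handed in; nothing more can be done
None
```

The job is handed in at about 22 s of the 54 s allowed: the lamp glowed in the green field, so the battery lies flat in the green compartment with the cover slid to its stop over it, and the bystanders are where they were; the hand-in returned no verdict.

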